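Pop open the touch-latch desk cupboard

ROBOT

A 6-joint arm with a two-finger parallel gripper is mounted at the origin on the work surface. World frame = base frame: x ahead of the robot, y to its left, z up, the work surface at z = 0. Lengths are in m, angles in rad, forces in N, time in s.
With the tool pointing down it reaches from about 0.35 to 0.975 m from the base axis. Payload 17.4 kg.
Tool frame: the origin (TCP) lies at the very end of the fingers, on their centre line; the grasp point (between the pads) lies 19 mm behind it (r.grip_point_offset is the distance from the TCP to the grasp point, in m); z points along the fingers, y is the direction in which the jaws open and shut (so a half turn about z gives the same grasp; the last joint's range is limited). The gripper opens to 85 mm and grips with 20 to 120 N. Pads are 22 mm wide; open, the fingers measure 114 mm over their backs; the gripper's body (76 mm by 85 mm) begins 54 mm behind the grasp point. The pads swing forward as they close: fully open they stand 13 mm farther back than shut.
Start: joints at [1.13, 0.116, 1.442, -0, 1.584, -0.038], TCP at [0.265, 0.621, 0.203] pointing down, gripper open.
Joint ranges: [-2.83, 2.83], [-0.83, 2.19], [0.07, 2.5], [-1.14, 4.28], [0.01, 3], [-2.97, 2.97]. Speed limits (rad/s): [1.89, 1.89, 2.22, 3.14, 3.14, 3.14].

INTERFACE

Orientations are given as a rotation vector (axis times angle).
In Python, from rig import r, optics, models gives the robot as it stands. Calls block until the motion is done:
- r.move_to(position, orientation): joint-space move of the TCP to a pose.
- r.move_straight(position, rot=None, max_speed=0.15, contact_N=None): straight line of the TCP; rot=None keeps the orientation; max_speed is the mean speed in m/s. With contact_N (N) it stops when the force on the tool has changed by that much, and returns True; else False.
- r.move_j(angles): joint-space move.
- r.command_gripper(opening): opening from 0.0 (shut) to 1.0 (fully open); the grip force is fixed at half the most; returns when the fingers have stopped.
- r.dwell(seconds).
- r.ik(position, orientation): joint angles nearest the present ones, or None.
- r.state(): the state.
- optics.capture(name): name is "scene" or "top" or "wrist"; returns a dict with "image" (400x640x3 uint8, red, green, blue), "depth" (400x640 float32, m along the optical axis (not along the pixel's ray), 0 where there is no reading), "fx", "fy", "cx", "cy" (pixels), "position" and "rotation" of the camera in the world. Camera axes: x right, y up, looking along -z (the intrinsics and any distortion apply to the point x, -y, -z); pixel columns grow to the right and rows downward; lengths in m; the calibration is good to about 2 mm. A picture is of the moment at which its call begins.
A pose or a line that the arm cannot do raises r.Unreachable and nothing moves.
- r.job_done(): hands the job in, once; it reports no verdict.
Trained networks look in the newest picture that a camera, given by its name, has taken for a name from the list of things; names that differ only in an ending like _2 or _b are one class to them, and where a whole thing is asked for, a point or a joint stands for the part that bears it (a point fixed in the world has none). Each returns a list of dicts, best first, with "conf" (0 to 1); they miss things now and then, are a little off and sometimes report something else, mostly with a low value. They report only what shows in the picture. A call takes as long as a camera call. They do not tell look-alikes from the thing itself.
- models.look_for(camera, name): "at" ([x, y, z] in m, in the coordinates of the camera as it stood for that picture, good to about 4 mm: the middle of the surface that is visible of it).
- models.cut_out(camera, name): "region" (400x640 bool, what is visible of it).
The state is a dict: "t": time; "joint_pos": joint angles; "joint_vel": joint speeds; "joint_torque": joint torques, N m; "eef_pos": TCP position; "ee_rot": TCP orientation; "ft_force": force on the tool from outside, world axes, zero at the start; "torque": the same for the moment, N m; "gripper_width": opening from 0.0 (shut) to 1.0 (fully open).
Only numpy, scipy, OpenCV 4.12 (cv2) and the standard library are available. Lean on these libraries where they do the work, as an engineer would, in place of code of your own. Each camera call takes 0.05 s, during which the arm holds its last target.

TASK

A round pot stands in the way of the wider cupboard's push-to-open door. Without lifting it, gently slide the pot along the desk sideways until no part of it is in front of that door; then press the door in near its free edge so the catch lets go and the spring pushes the door ajar, and draw back. Leave the narrower cupboard shut and everything else where it is.

Things in the scene. Friction and masses are not known exactly. Their poses are not given: they have to be found in the camera images.
- wide_cupboard: fixed wooden desk cupboard, 180 mm wide (y), 120 mm high, carcass 140 mm deep (x); origin: centre of its underside. Its front looks along its own -x, roughly to the robot: one white handleless door over the whole front, 12 mm thick, outer face at x = -0.088 of this frame, hinged at the +y edge (dark barrels), free edge at -y. Top bare for the 60 mm nearest the door.
- narrow_cupboard: fixed wooden desk cupboard, 120 mm wide (y), 120 mm high, carcass 140 mm deep (x); origin: centre of its underside. Its front looks along its own -x, roughly to the robot: one white handleless door over the whole front, 12 mm thick, outer face at x = -0.088 of this frame, hinged at the +y edge (dark barrels), free edge at -y. To be left shut.
- wide_door (a joint): door angle, rad: 0 shut, positive swings out to the robot, 0.55 sprung ajar (stop), -0.04 pressed fully in. Pressed near its free edge it yields 5 to 6 mm at 2 to 6 N, then a hard stop; pressing it right in frees the catch (for good). As the push is withdrawn a weak spring (1.5 N at the free edge) swings it out to the stop within about 2 s, behind the withdrawing finger
- narrow_door (a joint): the same for the narrow cupboard's door; must stay at 0
- wide_press (a point): where to press: a point on the outer face of the wide door, 30 mm from its free edge, 75 mm above the desk; it moves with the door. Press along the cupboard's own +x, right in to the stop: 7 to 20 N; the knock of first touch alone can read 5 N without freeing the catch.
- pot: closed round aluminium pot with a dark lid, 56 mm diameter, 38 mm high, about 0.13 kg, loose, standing on the desk in front of the wide door, 30 to 65 mm of free gap between it and the door; origin at the centre of its underside
- dropper_a: bystander: white dropper bottle, 32 mm diameter, 78 mm high, standing on the desk between the cupboards; origin under its centre
- dropper_b: bystander: the same bottle on the rear of the narrow cupboard's top
- tape: bystander: roll of clear tape lying on the rear of the wide cupboard's top, 56 mm outside, 18 mm high
- mug: bystander: white mug, 80 mm diameter, 85 mm high, on the desk to the left; origin under its centre
- pen_cup: bystander: black cup, 72 mm diameter, 85 mm high, on the desk to the right; origin under its centre
- tin: bystander: flat tin box, 60 x 80 x 22 mm, on the desk in front of the narrow cupboard; origin under its centre
Mind the look-alikes: they are no part of the job. What is shaped like the wide_cupboard but purple is not meant.

How it is judged:
By the outcome, as a careful person would: the job done as asked, in the order asked, and still so for the second after the job is handed in, with the robot touching nothing.
It also fails if it takes over 48 s, if anything falls off the work surface, if the arm or the gripper's body presses on something with over 40 N, if the wrist force passes 120 N, or if a joint passes its speed limit or range.

## Working session

There is one attempt and no reset: what is moved stays moved. The work goes in short steps, each a Python script; the robot and the scene stay as the last script left them, time stands still between calls to the robot, and variables do not carry over. Pictures are saved under pics/ and viewed, and the job is handed in when it is done.

```bash
ls; mkdir -p pics
cat > h.py <<'E'
import numpy as np, cv2
from rig import r, optics, models
def world(c,p): return np.array(c["position"])+np.array(c["rotation"])@np.array(p)
def pix(c,u,v,d=None):
    if d is None: d=c["depth"][int(v),int(u)]
    return world(c,[(u-c["cx"])/c["fx"]*d, -(v-c["cy"])/c["fy"]*d, -d])
def cloud(c,mask):
    v,u=np.nonzero(mask&(c["depth"]>0)); d=c["depth"][v,u]
    P=np.stack([(u-c["cx"])/c["fx"]*d,-(v-c["cy"])/c["fy"]*d,-d],1)
    return np.array(c["position"])+P@np.array(c["rotation"]).T
def save(c,n): cv2.imwrite("pics/"+n,c["image"][:,:,::-1])
E
python3 - <<'E'
from h import *
print(r.state()["t"])
for n in ["scene","top"]:
    c=optics.capture(n); save(c,n+"0.png"); print(n,{k:np.round(c[k],3) for k in c if k not in("image","depth")}.__repr__())
    for o in ["wide_cupboard","narrow_cupboard","pot","dropper_a","mug","pen_cup","tin","wide_door"]:
        print(o,[(np.round(world(c,d["at"]),3).tolist(),round(d["conf"],2)) for d in models.look_for(n,o)])
E
```

```text
pics
0.0
scene {'fx': np.float64(379.923), 'fy': np.float64(379.923), 'cx': np.float64(317.659), 'cy': np.float64(198.016), 'position': array([1.124, 0.29 , 0.884]), 'rotation': array([0.437, 0.719, 1.955])}
wide_cupboard [([-0.857, -1.691, -1.097], 0.96), ([-0.97, -1.804, -1.21], 0.77), ([-0.722, -1.556, -0.962], 0.6)]
narrow_cupboard [([-0.643, -1.477, -0.883], 0.91)]
pot [([-1.166, -2.0, -1.406], 0.63)]
dropper_a [([-0.89, -1.724, -1.13], 0.45)]
mug [([-0.642, -1.476, -0.882], 0.56)]
pen_cup [([-1.282, -2.116, -1.522], 0.68), ([-0.866, -1.7, -1.106], 0.43)]
tin [([-0.948, -1.782, -1.188], 0.54)]
wide_door [([-0.932, -1.765, -1.172], 0.81), ([-1.049, -1.882, -1.289], 0.71), ([-0.793, -1.626, -1.033], 0.61)]
top {'fx': np.float64(368.573), 'fy': np.float64(368.573), 'cx': np.float64(319.161), 'cy': np.float64(202.627), 'position': array([ 0.373, -0.025,  1.133]), 'rotation': array([ 0.129, -0.098, -1.591])}
wide_cupboard [([1.958, 1.56, 2.718], 0.85), ([1.984, 1.586, 2.744], 0.82), ([2.039, 1.641, 2.799], 0.8), ([2.048, 1.65, 2.808], 0.42)]
narrow_cupboard [([2.003, 1.605, 2.763], 0.71)]
pot [([2.152, 1.754, 2.912], 0.66)]
dropper_a [([1.929, 1.531, 2.688], 0.65)]
mug [([2.075, 1.677, 2.835], 0.96)]
pen_cup [([2.153, 1.755, 2.913], 0.83)]
tin [([2.149, 1.751, 2.909], 0.97)]
wide_door [([1.952, 1.554, 2.712], 0.82), ([2.071, 1.673, 2.831], 0.69), ([1.989, 1.591, 2.748], 0.69)]
```

Rotation is a rotation vector; fixing.

```bash
sed -i 's/np.array(c\["rotation"\])/RM(c)/g; 2a from scipy.spatial.transform import Rotation as Ro\ndef RM(c): return Ro.from_rotvec(c["rotation"]).as_matrix()' h.py
python3 - <<'E'
from h import *
for n in ["scene","top"]:
    c=optics.capture(n)
    for o in ["wide_cupboard","narrow_cupboard","pot","dropper_a","mug","pen_cup","tin","wide_door","tape"]:
        print(n,o,[(np.round(world(c,d["at"]),3).tolist(),round(d["conf"],2)) for d in models.look_for(n,o)])
E
```

```text
scene wide_cupboard [([0.396, -0.097, 0.118], 0.82), ([0.704, -0.137, 0.123], 0.67), ([0.373, 0.256, 0.12], 0.61)]
scene narrow_cupboard [([0.699, 0.174, 0.117], 0.95), ([0.702, 0.208, 0.169], 0.39)]
scene pot [([0.518, -0.214, 0.035], 0.65)]
scene dropper_a [([0.7, 0.206, 0.171], 0.85), ([0.718, 0.007, 0.046], 0.64)]
scene mug [([0.518, 0.458, 0.05], 0.69), ([0.702, -0.137, 0.124], 0.52)]
scene pen_cup [([0.526, -0.448, 0.057], 0.91)]
scene tin [([0.495, 0.124, 0.025], 0.57)]
scene wide_door [([0.604, -0.151, 0.114], 0.81), ([0.246, 0.243, 0.116], 0.66), ([0.277, -0.129, 0.114], 0.63)]
scene tape [([0.707, -0.129, 0.136], 0.78)]
top wide_cupboard [([0.657, -0.167, 0.118], 0.78), ([0.315, 0.239, 0.119], 0.76), ([0.343, -0.111, 0.121], 0.64)]
top narrow_cupboard [([0.638, 0.166, 0.122], 0.9)]
top pot []
top dropper_a [([0.69, 0.198, 0.168], 0.55), ([0.706, -0.003, 0.05], 0.53)]
top mug [([0.52, 0.464, 0.045], 0.89)]
top pen_cup [([0.518, -0.47, 0.053], 0.98), ([0.703, -0.005, 0.051], 0.39)]
top tin [([0.505, 0.126, 0.019], 0.73)]
top wide_door [([0.596, -0.172, 0.095], 0.96), ([0.277, -0.134, 0.117], 0.96), ([0.243, 0.233, 0.116], 0.74), ([0.703, -0.128, 0.136], 0.36)]
top tape [([0.704, -0.13, 0.138], 0.69)]
```

View pics/scene0.png

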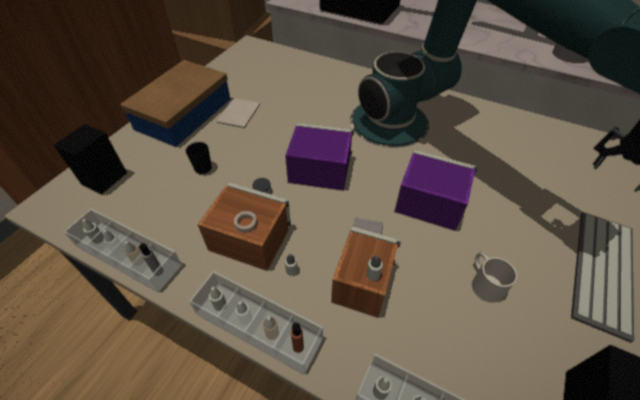

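View pics/top0.png

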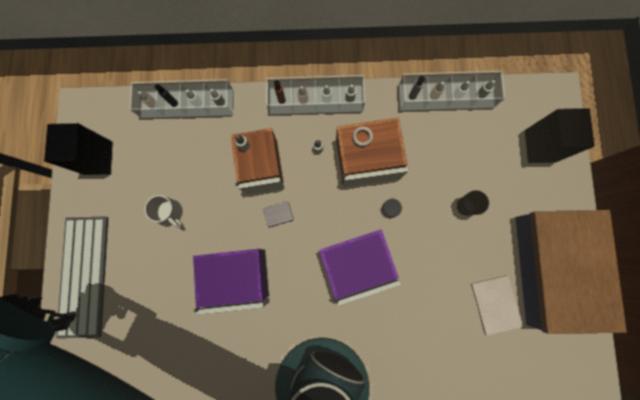

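The wooden wide cupboard is at top px (371,150), with the tape on it. The narrow wooden one is at (257,158). The purple look-alikes at (230,280) and (358,265) don't fit the description. The pot is at (391,208). Next I'll measure accurately.

Run:
```python
from h import *
c=optics.capture("top")
big=cv2.resize(c["image"][95:235,215:500],None,fx=2.8,fy=2.8,interpolation=cv2.INTER_CUBIC); cv2.imwrite("pics/crop1.png",big[:,:,::-1])
P=cloud(c,np.ones((400,640),bool)).reshape(-1,3)
for n,(x0,x1,y0,y1) in {"wide":(.55,.82,-.29,-.04),"narrow":(.55,.82,.08,.29)}.items():
    m=(abs(P[:,2]-.12)<.012)&(P[:,0]>x0)&(P[:,0]<x1)&(P[:,1]>y0)&(P[:,1]<y1)
    Q=P[m]; rc=cv2.minAreaRect((Q[:,:2]*1000).astype(np.float32)); print(n,m.sum(),rc,np.round(cv2.boxPoints(rc)).tolist(),np.median(Q[:,2]))
for n,box,z in [("pot",(.45,.60,-.29,-.1),(.025,.06)),("mug",(.4,.62,.36,.56),(.02,.1)),("pen",(.42,.62,-.56,-.36),(.02,.1)),("tin",(.42,.58,.06,.2),(.012,.04)),("drop",(.64,.8,-.04,.05),(.03,.1)),
  ("purpA",(.15,.5,.13,.38),(.1,.14)),("purpB",(.15,.5,-.25,0.05),(.1,.14))]:
    m=(P[:,0]>box[0])&(P[:,0]<box[1])&(P[:,1]>box[2])&(P[:,1]<box[3])&(P[:,2]>z[0])&(P[:,2]<z[1])
    Q=P[m]; 
    if m.sum()>5:print(n,m.sum(),np.round(cv2.boxPoints(cv2.minAreaRect((Q[:,:2]*1000).astype(np.float32)))).tolist(),np.round(Q.mean(0),3),np.round(cv2.minEnclosingCircle((Q[:,:2]*1000).astype(np.float32))[0]),np.percentile(Q[:,2],[5,95]))
```

```text
wide 3225 ((673.00439453125, -157.93310546875), (159.35179138183594, 184.01438903808594), 6.635801315307617) [[583.0, -76.0], [604.0, -259.0], [763.0, -240.0], [742.0, -57.0]] 0.11933847460156355
narrow 2102 ((655.2625732421875, 175.6115264892578), (160.41275024414062, 123.61698913574219), 8.21972370147705) [[567.0, 225.0], [585.0, 103.0], [743.0, 126.0], [726.0, 248.0]] 0.11945474753831198
pot 355 [[475.0, -225.0], [538.0, -282.0], [649.0, -157.0], [586.0, -101.0]] [ 0.53  -0.208  0.038] [ 544. -175.] [0.0302481  0.05157199]
mug 658 [[465.0, 408.0], [540.0, 386.0], [570.0, 489.0], [495.0, 511.0]] [0.517 0.457 0.058] [508. 449.] [0.02422202 0.08546202]
pen 480 [[467.0, -464.0], [527.0, -501.0], [564.0, -442.0], [504.0, -405.0]] [ 0.517 -0.458  0.061] [ 516. -453.] [0.02459402 0.08600086]
tin 555 [[456.0, 148.0], [490.0, 68.0], [606.0, 118.0], [572.0, 198.0]] [0.508 0.124 0.022] [529. 137.] [0.01747865 0.02549363]
drop 97 [[691.0, 7.0], [698.0, -22.0], [725.0, -16.0], [718.0, 13.0]] [ 0.705 -0.005  0.056] [710.  -5.] [0.03504496 0.07751345]
purpA 3885 [[226.0, 336.0], [241.0, 151.0], [399.0, 164.0], [383.0, 349.0]] [0.313 0.246 0.119] [313. 247.] [0.11545581 0.12269446]
purpB 3821 [[239.0, -44.0], [293.0, -221.0], [444.0, -175.0], [390.0, 2.0]] [ 0.343 -0.111  0.119] [ 343. -112.] [0.11582473 0.12269687]
```

View pics/crop1.png

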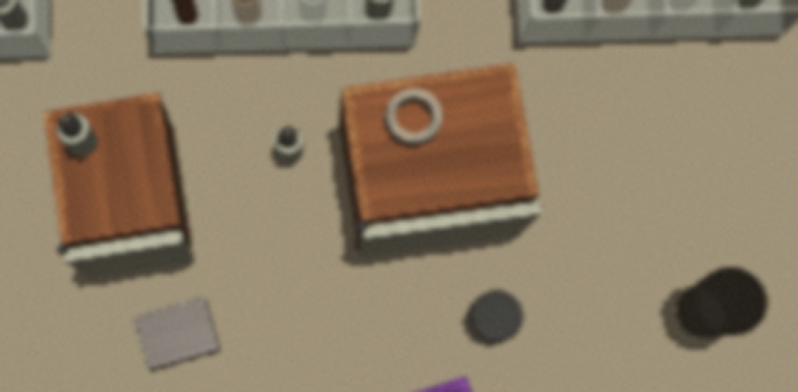

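Crop: the brown wooden cupboard with the tape has its white door edge along crop px (365,230)–(540,207), and the pot is at (494,317) in front of it. That confirms the target. Next I'll fit the pot and yaw more precisely and plan the poses.

```bash
cat >> h.py <<'E'
yaw=np.radians(6.636); ex=np.array([np.cos(yaw),np.sin(yaw),0]); ey=np.array([-ex[1],ex[0],0])
mid=np.array([.673,-.158,0]); face=mid-.076*ex  # centre of door face
free=face-.09*ey
def rot(z,y):
    z=z/np.linalg.norm(z); y=y/np.linalg.norm(y); return Ro.from_matrix(np.stack([np.cross(y,z),y,z],1)).as_rotvec()
E
python3 - <<'E'
from h import *
for n in ["top","scene"]:
    c=optics.capture(n)
    P=cloud(c,np.ones((400,640),bool))
    m=(P[:,0]>.47)&(P[:,0]<.575)&(P[:,1]>-.27)&(P[:,1]<-.15)&(P[:,2]>.034)&(P[:,2]<.046)
    Q=P[m]; cc=cv2.minEnclosingCircle((Q[:,:2]*1000).astype(np.float32)); print(n,m.sum(),Q.mean(0),cc)
    p=np.r_[cc[0],0]/1000; d=p-free; print("pot in door frame from free edge",d@ex,d@ey)
    m=(abs(P[:,2]-.119)<.008)&(P[:,0]>.55)&(P[:,0]<.82)&(P[:,1]>-.29)&(P[:,1]<-.04); print(cv2.minAreaRect((P[m][:,:2]*1000).astype(np.float32)))
print(free)
zt=ex*np.sin(.85)-np.array([0,0,np.cos(.85)])
pp=free+.03*ey+[0,0,.075]
for s in (1,-1):
    print("down",r.ik([.525,-.213,.012],rot(np.array([0,0,-1.]),s*ey)))
    print("press y-horiz",r.ik(pp,rot(zt,s*ey)),r.ik(pp-.15*ex,rot(zt,s*ey)))
E
```

```text
top 258 [ 0.51294713 -0.22318534  0.03769345] ((513.189453125, -223.28842163085938), 27.83001708984375)
pot in door frame from free edge -0.09028468624667332 0.04361689950659987
((673.4691162109375, -158.10662841796875), (160.37510681152344, 183.87950134277344), 6.557068347930908)
scene 181 [ 0.51622099 -0.22198115  0.03658605] ((514.4812622070312, -221.6226043701172), 28.50899887084961)
pot in door frame from free edge -0.08880902785158772 0.04512227326471395
((674.8106079101562, -156.61480712890625), (160.4545135498047, 186.10609436035156), 6.2933197021484375)
[ 0.60790969 -0.25617969  0.        ]
down [-4.30446176e-01  8.61935436e-04  1.88108686e+00 -4.44089210e-16
  1.25964386e+00 -2.11706255e+00]
press y-horiz [-0.6622418  -0.22546675  2.16745641  0.89712744  0.74059313 -2.89368128] None
down [-4.30446176e-01  8.61935436e-04  1.88108686e+00 -4.44089210e-16
  1.25964386e+00  1.02453010e+00]
press y-horiz [-0.6622418  -0.22546675  2.16745641  0.89712744  0.74059313  0.24791137] [-0.96674798 -0.51026154  2.36853108  0.89405456  1.01800967  0.09869386]
```

```bash
cat >> h.py <<'E'
pot0=np.array([.5138,-.2225,0]); down=rot(np.array([0,0,-1.]),-ey)
E
python3 - <<'E'
from h import *
r.move_straight([.265,.621,.27],max_speed=.2)
r.move_to(pot0+[0,0,.2],down)
s=r.state(); print(s["t"],s["eef_pos"],s["gripper_width"])
r.move_straight(pot0+[0,0,.09],max_speed=.15)
c=optics.capture("wrist"); save(c,"w1.png")
print(models.look_for("wrist","pot")and[(world(c,d["at"]),d["conf"]) for d in models.look_for("wrist","pot")])
print(r.state()["t"])
E
```

```text
5.625 [ 0.51407541 -0.22203761  0.2000382 ] 1.0025756579500977
[(array([ 0.51443749, -0.22136648,  0.03862588]), 0.94)]
6.6583
```

View pics/w1.png

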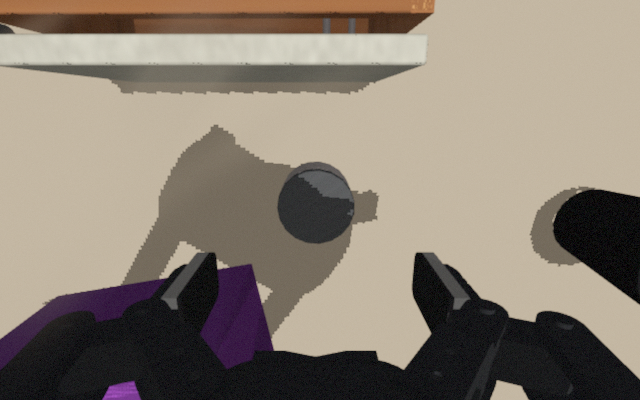

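Wrist view: the pot at (316,203) sits centred between the open fingers, the door edge is level in the image (so the yaw is good), and the pen cup at right (600,230) is clear. Descending and sliding.

Run:
```python
from h import *
p=np.array([.5142,-.2218,0])
print(r.move_straight(p+[0,0,.008],max_speed=.1,contact_N=6), r.state()["eef_pos"], r.state()["ft_force"])
cur=(p-free)@ey; tgt=-.047
# trailing pad face 42.5 mm from centre when open: gripper travel = pot travel + (42.5-28)
L=cur-tgt+.0145
print("travel",L)
r.move_straight(p-.012*ey+[0,0,.008],max_speed=.05)
r.move_straight(p-L*ey+[0,0,.008],max_speed=.045)
print(r.state()["ft_force"],r.state()["t"])
r.move_straight(p-(L-.008)*ey+[0,0,.008],max_speed=.05)
r.move_straight(p-(L-.008)*ey+[0,0,.13],max_speed=.12)
c=optics.capture("wrist"); save(c,"w2.png")
q=[(world(c,d["at"]),d["conf"]) for d in models.look_for("wrist","pot")]
for a,k in q: print(a,k,(a-free)@ex,(a-free)@ey)
print(r.state()["t"])
```

```text
False [ 0.51458664 -0.22198234  0.00866748] [-0.30071936 -0.36703885  0.44374165]
travel 0.10647856914434235
[ 0.61491784 -0.07969606 -0.06979903] 10.2667
11.8417
```

View pics/w2.png

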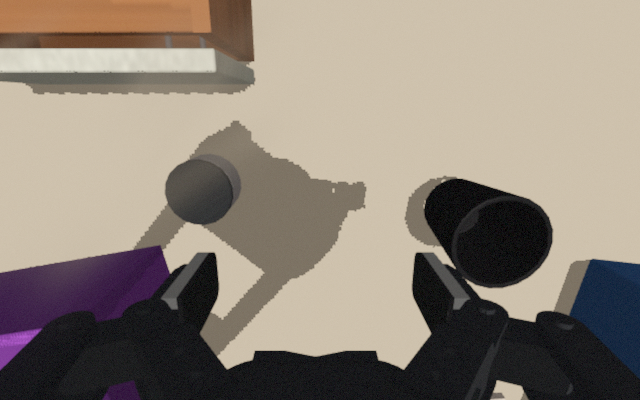

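The pot is now at px (200,190), left of the gripper centre, so it may have moved little or not at all. Measuring.

```bash
cat >> h.py <<'E'
def findpot(n):
    c=optics.capture(n); P=cloud(c,np.ones((400,640),bool))
    m=(P[:,0]>.44)&(P[:,0]<.575)&(P[:,1]>-.37)&(P[:,1]<-.15)&(P[:,2]>.033)&(P[:,2]<.045)
    Q=P[m]; (a,b),R=cv2.minEnclosingCircle((Q[:,:2]*1000).astype(np.float32)); p=np.array([a,b,0])/1000
    print(n,m.sum(),p,R,"rel",(p-free)@ex,(p-free)@ey,r.state()["t"]); return p,c
E
python3 - <<'E'
from h import *
p,c=findpot("wrist"); p,c=findpot("top"); save(c,"t2.png")
P=cloud(optics.capture("wrist"),np.ones((400,640),bool))
m=(abs(P[:,2]-.12)<.006)&(P[:,0]>.55)&(P[:,1]<-.1); print("cupboard free corner y(ey):",((P[m]-free)@ey).min(),"face x:",np.percentile((P[m]-free)@ex,1))
E
```

```text
wrist 3580 [ 0.48776971 -0.20063133  0.        ] 61.95323181152344 rel -0.11291583943929012 0.06905973183347926 11.8917
top 263 [ 0.51317694 -0.22318565  0.        ] 27.901155471801758 rel -0.0902852386309017 0.04372042486861079 11.9417
cupboard free corner y(ey): -0.0018587690308437702 face x: -0.0031102996877884017
```

View pics/t2.png

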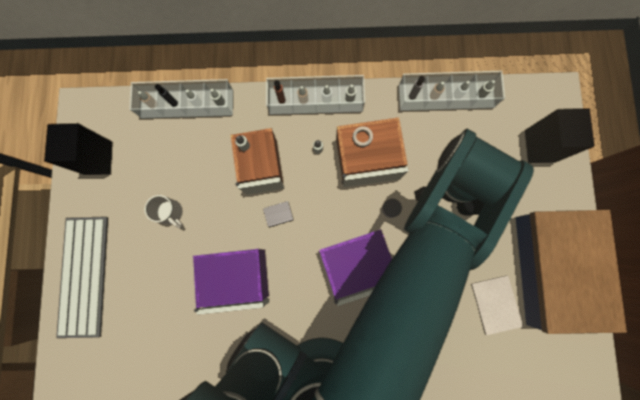

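The top camera shows the pot unmoved (0.1 mm), and no push force was felt, so the finger must have passed over or beside it. Checking the real finger geometry.

Run:
```python
from h import *
s=r.state(); print(s["eef_pos"],s["ee_rot"],s["gripper_width"],s["t"],r.grip_point_offset)
c=optics.capture("wrist"); d=c["depth"]; print(c["position"])
R=Ro.from_rotvec(s["ee_rot"]).as_matrix()
for u,v in [(200,260),(205,275),(185,300),(430,260),(425,275),(450,300),(210,290)]:
    w=pix(c,u,v); print(u,v,d[v,u],np.round(w,3),"tool",np.round(R.T@(w-s["eef_pos"]),3))
p,_=findpot("scene")
```

```text
[ 0.52544676 -0.31953086  0.12951514] [-3.13591696e+00 -1.81756863e-01  9.09897898e-04] 0.9971345564964521 11.9917 0.0187
[ 0.59635027 -0.31127505  0.30075589]
200 260 0.13115247 [ 0.531 -0.273  0.182] tool [ 0.011 -0.046 -0.052]
205 275 0.12833618 [ 0.527 -0.276  0.186] tool [ 0.007 -0.043 -0.056]
185 300 0.108428665 [ 0.529 -0.276  0.206] tool [ 0.009 -0.043 -0.076]
430 260 0.13028231 [ 0.542 -0.363  0.182] tool [ 0.011  0.045 -0.053]
425 275 0.12860276 [ 0.537 -0.361  0.186] tool [ 0.007  0.043 -0.056]
450 300 0.10487612 [ 0.541 -0.361  0.209] tool [ 0.011  0.043 -0.08 ]
210 290 0.13440658 [ 0.518 -0.277  0.182] tool [-0.002 -0.043 -0.053]
scene 213 [ 0.4874386  -0.19707072  0.        ] 64.74554443359375 rel -0.11283326838748671 0.07263474908281688 12.0917
```

The open fingertips measure about 52 mm behind the reported TCP, not 13 mm, so they swept over the 38 mm pot without touching it. I'll close the gripper and see where the tips really are.

Run:
```python
from h import *
r.command_gripper(0.0)
s=r.state(); print(s["eef_pos"],s["gripper_width"],s["t"])
c=optics.capture("wrist"); save(c,"w3.png")
R=Ro.from_rotvec(s["ee_rot"]).as_matrix()
P=(cloud(c,np.ones((400,640),bool))-s["eef_pos"])@R
for a in np.arange(-.1,.03,.01):
    m=(abs(P[:,0])<.06)&(abs(P[:,1])<.07)&(P[:,2]>a)&(P[:,2]<a+.01)
    if m.sum(): print(round(a,2),m.sum(),np.round(P[m].min(0),3),np.round(P[m].max(0),3))
```

```text
[ 0.52556098 -0.31960662  0.12998534] -0.002289995128004856 12.8583
-0.1 7008 [-0.009 -0.05  -0.1  ] [ 0.019  0.05  -0.09 ]
-0.09 7280 [-0.01  -0.043 -0.09 ] [ 0.015  0.042 -0.08 ]
-0.08 2861 [-0.011 -0.035 -0.08 ] [ 0.015  0.034 -0.07 ]
-0.07 976 [-0.011 -0.017 -0.07 ] [ 0.013  0.017 -0.06 ]
-0.06 769 [ 0.006 -0.014 -0.06 ] [ 0.012  0.013 -0.05 ]
-0.05 680 [ 0.007 -0.014 -0.05 ] [ 0.012  0.013 -0.04 ]
-0.04 313 [ 0.007 -0.013 -0.04 ] [ 0.012  0.013 -0.032]
```

View pics/w3.png

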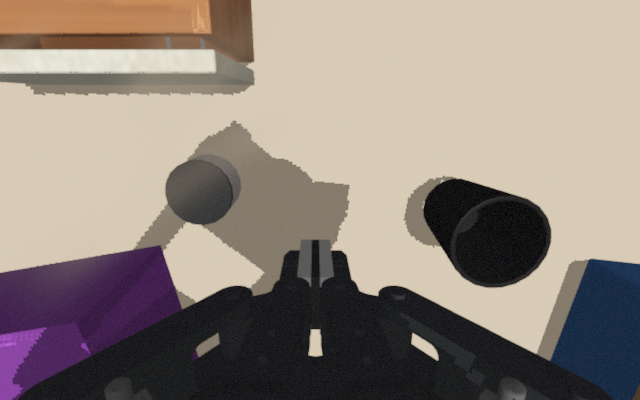

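Closed tips sit about 32 mm behind the reported TCP and the fingers are ±14 mm thick. I'll allow for that and push with the closed fingers' flat side, descending under contact guard.

Run:
```python
from h import *
g=lambda e,z: free-.090*ex+e*ey+np.array([0,0,z])
r.move_straight(g(.101,.13),rot=down,max_speed=.2)
r.move_straight(g(.101,.03),max_speed=.15,contact_N=6)
print(r.move_straight(g(.101,-.018),max_speed=.05,contact_N=5),r.state()["eef_pos"],r.state()["ft_force"])
z=r.state()["eef_pos"][2]
if abs(z+.018)<.003:
    f0=np.array(r.state()["ft_force"])
    r.move_straight(g(.085,z),max_speed=.06)
    r.move_straight(g(.050,z),max_speed=.04)
    print(np.array(r.state()["ft_force"])-f0)
    findpot("top")
print(r.state()["t"])
```

```text
False [ 0.5070421  -0.16632527 -0.01766774] [ 0.26402469  0.09386357 -0.33242574]
[-0.22909872  0.01997872  0.7016099 ]
top 0 [0. 0. 0.] 0.0 rel -0.5742324545512001 0.3247141986508732 17.25
17.25
```

Run:
```python
from h import *
c=optics.capture("wrist"); save(c,"w4.png"); s=r.state()
print([(world(c,d["at"]),d["conf"]) for d in models.look_for("wrist","pot")],s["eef_pos"],s["t"])
c=optics.capture("scene"); cv2.imwrite("pics/s4.png",cv2.resize(c["image"][130:290,170:370],None,fx=4,fy=3.5)[:,:,::-1])
```

```text
[(array([ 0.52623801, -0.25730269,  0.0391421 ]), 0.76), (array([ 0.60229038, -0.19810666,  0.07158724]), 0.6)] [ 0.51275473 -0.2167619  -0.01762627] 17.3
```

View pics/w4.png

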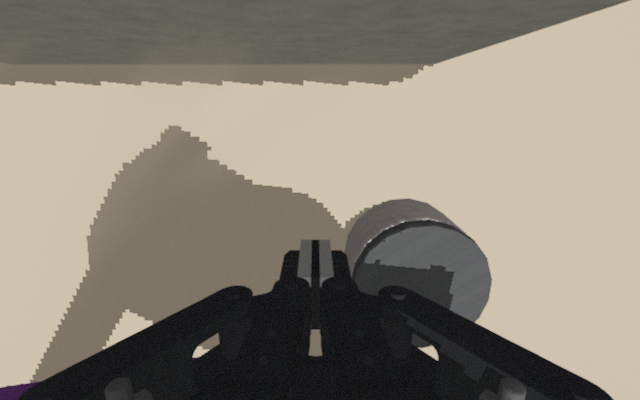

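View pics/s4.png

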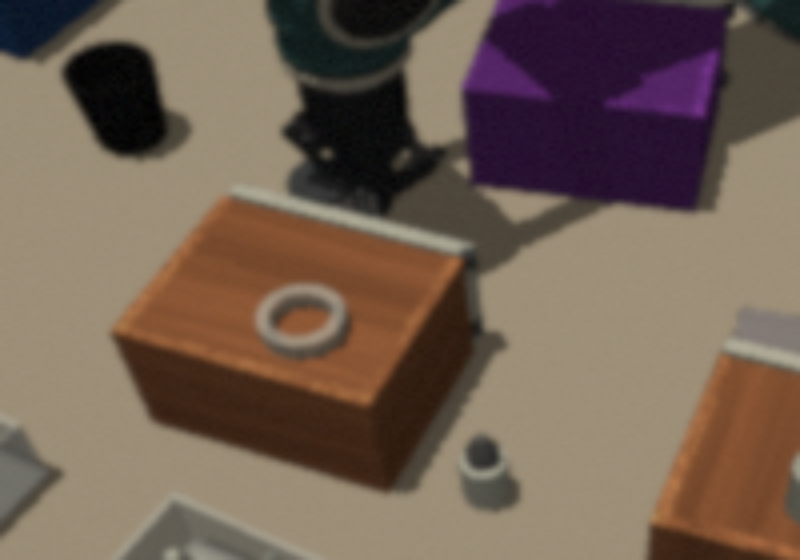

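The push works: the pot at (418,280) rides against the finger's right side. Continuing.

Run:
```python
from h import *
g=lambda e,z: free-.090*ex+e*ey+np.array([0,0,z])
z=-.0176
r.move_straight(g(-.009,z),max_speed=.045)
r.move_straight(g(.006,z),max_speed=.06)
r.move_straight(g(.006,.10),max_speed=.18)
p,c=findpot("wrist"); save(c,"w5.png")
print([(w:=world(c,d["at"]),d["conf"],(w-free)@ex,(w-free)@ey) for d in models.look_for("wrist","pot")])
print(r.state()["t"])
```

```text
wrist 4448 [ 0.48945587 -0.25039075  0.        ] 102.20845031738281 rel -0.11699124063710746 0.019438833213499464 20.1083
[(array([ 0.52508973, -0.31182043,  0.04044411]), 0.9, np.float64(-0.08869501388056183), np.float64(-0.04569718192451512))]
20.1583
```

View pics/w5.png

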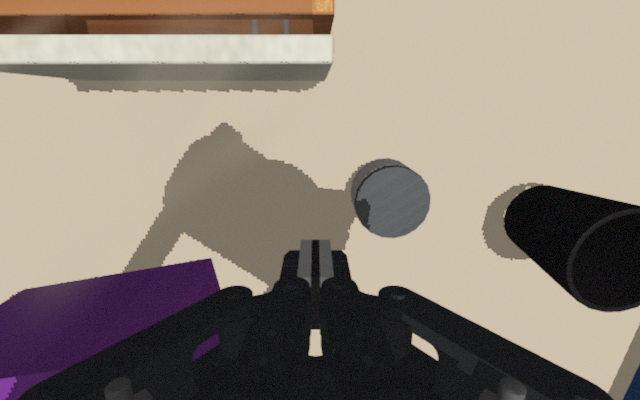

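The pot centre is now about 46 mm past the free-edge line (18 mm clear), at px (392,201), and still standing. Next is the press, with a tilted tool and corrected tip geometry.

```bash
cat >> h.py <<'E'
th=.85; zt=ex*np.sin(th)-np.array([0,0,np.cos(th)]); pr=rot(zt,-ey); tx=Ro.from_rotvec(pr).as_matrix()[:,0]
def K(d,z=.075,e=.03): # leading corner of the finger tip at depth d along ex from door face
    return free+e*ey+d*ex+np.array([0,0,z])+.032*zt-.011*tx
E
python3 - <<'E'
from h import *
print(tx,[r.ik(K(d,z),pr) is not None for d,z in [(-.07,.14),(-.07,.075),(.012,.075),(-.11,.075),(-.11,.16)]])
r.move_straight(K(-.07,.14),rot=pr,max_speed=.12)
r.move_straight(K(-.07),max_speed=.12)
c=optics.capture("wrist"); save(c,"w6.png"); c=optics.capture("top"); cv2.imwrite("pics/t6.png",cv2.resize(c["image"][100:260,300:500],None,fx=4,fy=3.5)[:,:,::-1])
print(r.state()["t"],r.state()["eef_pos"],K(-.07))
E
```

```text
[0.65556149 0.0762685  0.75128041] [True, True, True, True, True]
22.125 [ 0.55199436 -0.23281835  0.04674096] [ 0.55158056 -0.23253072  0.04561645]
```

View pics/w6.png

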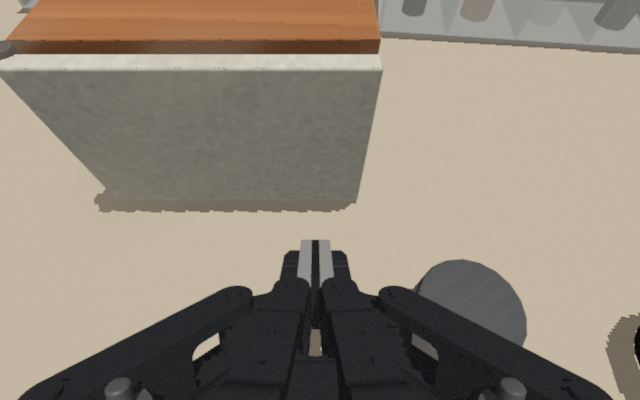

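View pics/t6.png

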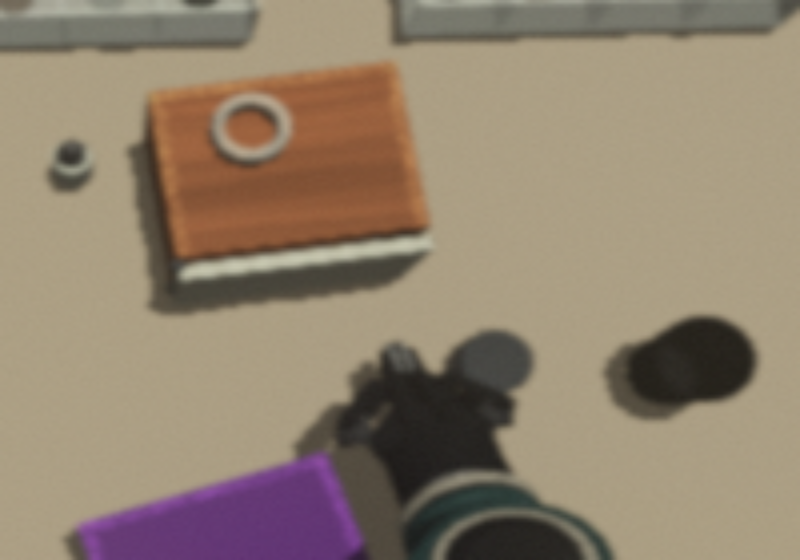

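The finger is lined up with the door just inside its free edge (door edge px 375, finger px 316), and the pot is clear to the right. Pressing slowly.

Run:
```python
from h import *
w=lambda:((np.array(r.state()["eef_pos"])-K(0))@ex, np.array(r.state()["ft_force"])@ex, r.state()["t"])
a=r.move_straight(K(-.012),max_speed=.08,contact_N=6); f0=w()[1]; print(a,w())
b=r.move_straight(K(.016),max_speed=.012,contact_N=11); print(b,w(),"dF",w()[1]-f0)
c=optics.capture("wrist"); save(c,"w7.png")
```

```text
False (np.float64(-0.012184059631558835), np.float64(0.8823583987548826), 23.0)
True (np.float64(0.00211253229879481), np.float64(-13.426607630609675), 24.2833) dF -14.308966029364559
```

View pics/w7.png

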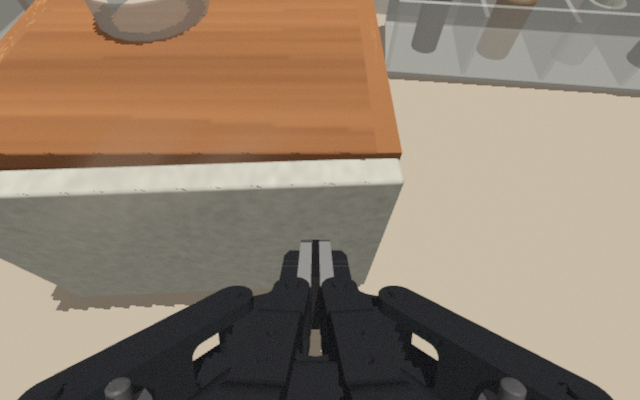

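14 N at the hard stop. Withdrawing slowly so the door can follow.

Run:
```python
from h import *
r.move_straight(K(-.11),max_speed=.07)
r.dwell(1.0)
c=optics.capture("wrist"); save(c,"w8.png"); c=optics.capture("top"); cv2.imwrite("pics/t8.png",cv2.resize(c["image"][100:260,300:500],None,fx=4,fy=3.5)[:,:,::-1])
print(r.state()["t"],r.state()["ft_force"])
```

```text
27.1833 [ 0.88618609  0.18482554 -0.34642955]
```

View pics/w8.png

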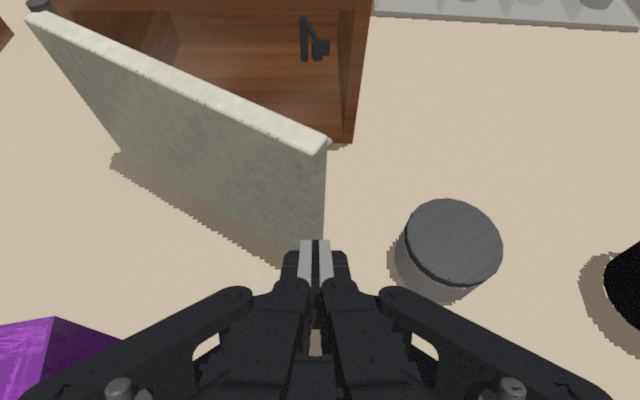

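View pics/t8.png

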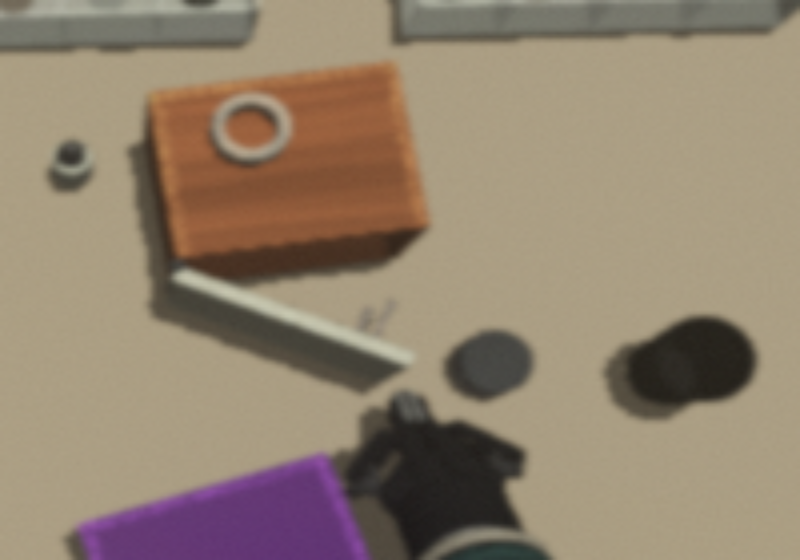

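The door stands ajar and the pot hasn't moved. I'll rise away, clear of the door and the purple box, then check.

Run:
```python
from h import *
r.move_straight(K(-.115,.11,.022),max_speed=.12)
r.move_straight(K(-.12,.27,.02),max_speed=.2)
q=np.array(r.state()["joint_pos"]); q[0]-=.45; r.move_j(q.tolist())
p,c=findpot("top"); save(c,"t9.png"); 
P=cloud(c,np.ones((400,640),bool))
for n,b,z in [("mug",(.4,.62,.36,.56),(.02,.1)),("tin",(.42,.545,.06,.2),(.012,.04)),("drop",(.64,.8,-.04,.05),(.03,.1))]:
    m=(P[:,0]>b[0])&(P[:,0]<b[1])&(P[:,1]>b[2])&(P[:,1]<b[3])&(P[:,2]>z[0])&(P[:,2]<z[1]); print(n,np.round(P[m].mean(0),3))
m=(abs(P[:,2]-.12)<.008)&(P[:,0]>.55)&(P[:,0]<.82)&(P[:,1]>.08)&(P[:,1]<.29); print(cv2.minAreaRect((P[m][:,:2]*1000).astype(np.float32)))
```

```text
top 297 [ 0.5342594  -0.24829155  0.        ] 97.20738220214844 rel -0.07224529471181447 0.016346413591445334 29.575
mug [0.517 0.458 0.058]
tin [0.504 0.122 0.021]
drop [ 0.705 -0.004  0.057]
((654.9166259765625, 175.14993286132812), (159.95477294921875, 123.31571197509766), 7.478233814239502)
```

View pics/t9.png

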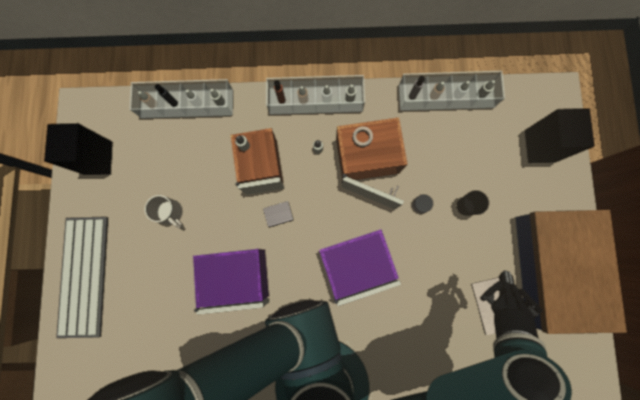

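All as wanted. The last pot fit was polluted by door pixels, so I'll do one clean pot check and hand in.

Run:
```python
from h import *
c=optics.capture("top"); P=cloud(c,np.ones((400,640),bool))
m=(P[:,0]>.47)&(P[:,0]<.575)&(P[:,1]>-.37)&(P[:,1]<-.27)&(P[:,2]>.033)&(P[:,2]<.045)
(a,b),R=cv2.minEnclosingCircle((P[m][:,:2]*1000).astype(np.float32)); p=np.array([a,b,0])/1000
print(p,R,(p-free)@ex,(p-free)@ey)
if (p-free)@ey+.028<-.008: r.job_done(); print("done",r.state()["t"])
```

```text
[ 0.52383258 -0.3182139   0.        ] 28.287446975708008 -0.09068257374494049 -0.05190254278233843
the job is handed in; nothing more can be done
the job is handed in; nothing more can be done
```

The pot is clear of the wide door, the door is standing ajar, and the job was handed in at about 29.6 s.

- **Pot:** I slid it about 96 mm sideways along the desk with the closed fingers, towards the door's free-edge side. Its nearest edge ended about 24 mm beyond the door's free-edge line (the wrist camera said about 18 mm). It is still standing.
- **Door:** I pressed it about 30 mm from its free edge until the force reached 14 N at the hard stop. Then I drew back, and the last top picture shows it sprung ajar with the arm well away.
- **Everything else:** The narrow cupboard's outline is unchanged, so its door still looks shut. The mug, tin and the dropper bottle between the cupboards measure within a few millimetres of where they were. I checked the pen cup, the tape and the other dropper only by eye in the last picture, and they look unmoved.

**What disagreed:**
- **First slide missed:** the real fingertips sit about 32 mm short of the reported TCP when shut (about 52 mm when open). The first sweep went over the pot without touching it. I corrected for this from the wrist camera.
- **Bad pot fits:** several automatic pot fits failed, most of them because they picked up other surfaces such as the door. I discarded those and repeated the last one cleanly before handing in.

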